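# Break the hood stay and close the test cabinet

## Task

The hood of the lock test cabinet is propped open by a folding stay that is locked straight. Break the stay by pressing down on its knuckle while the hood is still up, then lower the hood gently, without slamming it, until it is fully shut.

Things in the scene. Friction and masses are not known exactly. Their poses are not given: they have to be found in the camera images.
- cabinet: Grey open-topped sheet-metal cabinet fixed to the bench, 220 (x) by 280 (y) by 100 mm high; origin: centre of its underside, z up. The hood's hinge line runs along its y axis at x = +110, z = +100 mm (rim of the +x wall). The stay lies inside its -y side wall (plane y = -104 mm), sloping from the hood down to the rim at x = -70 mm, and folds down into the cabinet.
- knuckle_pin (a point): Centre of the stay's knuckle: dark steel barrel, 22 mm diameter, 32 mm long, along the cabinet's y axis, joining two flat steel links (upper 122, lower 88 mm long; 14 tall, 7 thick). Locked, it is 147 mm above the bench, free above. Pressed down (up to about 12 N) it breaks: 25 mm down bends it well past 0.35 rad, moving some 8 mm to the cabinet's +x; the hood starts to follow.
- hood_press (a point): Point on the middle of the hood's outer face, 195 mm from the hinge line and 25 mm short of the edge. Its z axis is the face's outward normal (up when shut, to the cabinet's +x when open). Above it, 25 mm on, a steel grab lip (20 long, 120 wide, 4 mm thick) continues the face. To shut the hood, press here from the +x side towards -x and down, following the arc about the hinge.
- hood (a joint): Hood angle, rad: 0 shut, 1.66 propped open (just past upright). White tray-shaped cover, 220 by 280 by 30 mm deep, 0.5 kg; shut, its outer face is level, 30 mm above the hinge line; open, its hollow side faces the cabinet's -x, lip 336 mm above the bench. Stiff hinge: with the stay broken it stays where it is left; about 1 to 8 N near the lip takes it down.
- knuckle (a joint): Bend of the stay at its knuckle, rad: 0 = locked (8 degrees past straight, against its stop), growing as it folds; 0.14 is straight, over 0.35 it is broken, about 2.4 when the hood is shut.

How it is judged:
On the way:
1. the stay is broken at its knuckle (bent by more than 0.35 rad) while the hood is still up (over 0.9 rad) (value of joint knuckle above 0.35 rad and value of joint hood above 0.9 rad), for 0.1 s.
At the end, for the whole second after the job is handed in: the hood is shut to within 0.06 rad (its lip within about 14 mm of fully down) and at rest (value of joint hood below 0.06 rad and velocity of joint hood between -0.05 and 0.05 rad/s); the robot touches nothing.
It fails at once if the hood is slammed: it falls faster than 1.2 rad/s (about 0.27 m/s at its lip) within the last 0.35 rad before shut (value of joint hood below 0.35 rad and velocity of joint hood below -1.2 rad/s).
It also fails if it takes over 61 s, if anything falls off the work surface, if the arm or the gripper's body presses on something with over 40 N, if the wrist force passes 120 N, or if a joint passes its speed limit or range.

## Robot

A 7-joint arm with a two-finger parallel gripper is mounted at the origin on the work surface. World frame = base frame: x ahead of the robot, y to its left, z up, the work surface at z = 0. Lengths are in m, angles in rad, forces in N, time in s.
With the tool pointing down it reaches from about 0.425 to 0.925 m from the base axis. Payload 6.8 kg.
Tool frame: the origin (TCP) lies midway between the tips of the shut fingers; the grasp point (between the pads) lies bot.grip_point_offset behind it (bot.grip_point_offset is the distance from the TCP to the grasp point, in m); z points along the fingers, y is the line along which they close (so a half turn about z gives the same grasp; the last joint's range is limited). The gripper opens to 85 mm and grips with 20 to 120 N. Pads are 22 mm wide; open, the fingers measure 114 mm over their backs; the gripper's body (76 mm by 85 mm) begins 54 mm behind the grasp point. The pads swing forward as they close: fully open they stand 13 mm farther back than shut.
Start: joints at [-1.404, 0.477, 0.022, 1.555, -0.011, 1.109, -0.083], TCP at [0.183, 0.65, 0.231] pointing down, gripper open.
Joint ranges: [-2.96, 2.96], [-0.34, 2.1], [-1.41, 1.46], [0.24, 2.44], [-1.37, 4.51], [0.17, 1.92], [-2.96, 2.96]. Speed limits (rad/s): [2.39, 2.39, 3.14, 3.14, 3.14, 3.14, 3.14].

## Interface

Orientations are given as a unit quaternion [w, x, y, z].
In Python, from station import get_obs, cams, job, bot gives the robot as it stands.
- The arm moves only by the tool arm_command, never from a script. Its argument "rows" is a list that holds one entry, the list of rows, each a list of 5 numbers: the finger opening in mm, from 0 to 85.4, then the shift along the world's x, y, z in units of 60 mm (1.0 is 60 mm), then the turn about the world's z in units of 0.08 rad (1.0 is 0.08 rad). In form: [[[grip, x, y, z, turn], ...]]. A call has exactly 10 rows; each row shifts and turns the commanded pose from where the row before left it; what a row does not reach is not made up. A row lasts 1/8 s, in which the tool goes at most 62.5 mm and 10.7 degrees, less where a joint would pass 70% of its speed; a pose out of reach is approached as far as the arm can. A call with a number of a shift or a turn outside -1 to 1 is refused whole. A call with a gripper value outside its range is refused whole. The fingers move at their own pace and stop on an object; "newtons" is the grip in N (left out, the last holds). Time passes only in rows, so rows that do not move let the fingers close, or fill a call up. It gives the time, the measured TCP pose, the force, the opening and the grip force at its end, in the units of the state.
- get_obs(): the state, without advancing time (a new reading comes with each control period).
- cams.read_camera(name): name is "side" or "top"; returns the picture (384x512x3 uint8, red, green, blue); there is no depth.
- cams.camera_params(name): a dict with "K" (3x3 intrinsics, pixels), "extrinsics" (4x4, takes a point from camera to world coordinates). Camera axes: x right, y down, z forward; pixel columns grow to the right and rows downward; lengths in m; the calibration is good to about 2 mm. A picture is of the moment at which its call begins. camera_params takes no time and is no camera call.
- job.hand_in(): hands the job in; it is judged then, once.
The state is a dict: "t": time; "q": joint angles; "joint_vel": joint speeds; "joint_torque": joint torques, N m; "eef_pos": TCP position; "tool_rot": TCP orientation; "contact_force": force on the tool from outside, world axes, zero at the start; "torque": the same for the moment, N m; "gripper_width": opening from 0.0 (shut) to 1.0 (fully open); "grasp_force": force on a finger pad.
Only numpy, scipy, OpenCV 4.12 (cv2) and the standard library are available. Lean on these libraries where they do the work, as an engineer would, in place of code of your own. Each camera call takes 0.05 s, during which the arm holds its last target. There are 200 camera calls.

## Working session

There is one attempt and no reset: what is moved stays moved. The work goes in short steps, Python scripts to look and compute and a tool call to move; the robot and the scene stay as the last step left them, time stands still between calls to the robot, and variables do not carry over. Pictures are saved under pics/ and viewed, at most 10 in all, crops included, and the job is handed in when it is done.

Besides the shell and the picture viewer there is one more tool, called as name(argument=value, ...) on one line, values as JSON. arm_command: Moves the arm, as the interface text tells. Its arguments: {"type":"object","properties":{"rows":{"type":"array"},"newtons":{"type":"number"}},"required":["rows"]}

```bash
mkdir -p pics
python3 - <<'E'
from station import get_obs,cams,bot
import cv2
o=get_obs();print({k:o[k] for k in('t','eef_pos','tool_rot','contact_force','gripper_width')},bot.grip_point_offset)
for n in('side','top'):
    cv2.imwrite(f'pics/{n}0.png',cams.read_camera(n)[:,:,::-1]);p=cams.camera_params(n);print(n,p['K'],p['extrinsics'])
E
```

```text
{'t': 0.0, 'eef_pos': array([0.18305119, 0.64907562, 0.23030779]), 'tool_rot': array([-5.03168122e-05,  1.36985718e-01,  9.90572583e-01, -9.32150661e-04]), 'contact_force': array([-0.82232116,  0.08848223,  0.93294759]), 'gripper_width': 1.0004901121179977} 0.0187
side [[431.33659202   0.         253.96974884]
 [  0.         431.33659202 191.64676976]
 [  0.           0.           1.        ]] [[ 0.87641161 -0.30733     0.3707438   0.26383955]
 [-0.4814345  -0.54140381  0.68927696 -0.49967222]
 [-0.01111338 -0.78257919 -0.62245185  0.71387428]
 [ 0.          0.          0.          1.        ]]
top [[470.28325969   0.         255.82814747]
 [  0.         470.28325969 189.23792757]
 [  0.           0.           1.        ]] [[-0.02386085 -0.99937451  0.02610068  0.53962643]
 [-0.99967184  0.02360827 -0.00994282  0.11404835]
 [ 0.00932041 -0.02632936 -0.99960987  1.12476015]
 [ 0.          0.          0.          1.        ]]
```

View pics/side0.png

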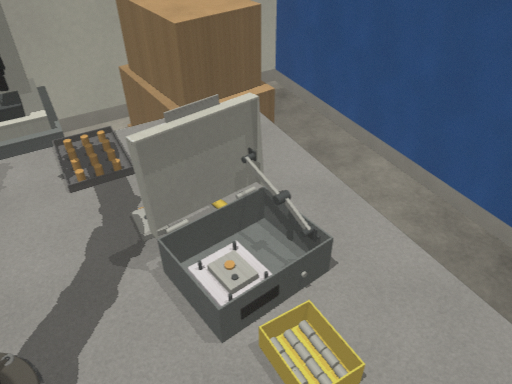

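View pics/top0.png

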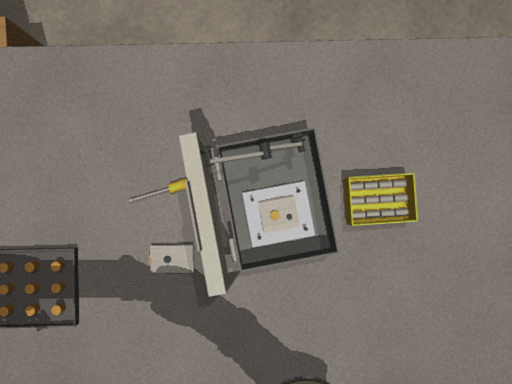

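The top view shows the cabinet with its hinge side on the left (+y world), the hood upright at columns 180–225 and the stay knuckle near (265,150). In the side view the knuckle is near (282,197). I'll fit the pose next.

```bash
cat > h.py <<'E'
from station import get_obs,cams,job,bot
import numpy as np, cv2
from scipy.optimize import least_squares
def proj(n,P):
    p=cams.camera_params(n);E=np.linalg.inv(p['extrinsics']);c=np.atleast_2d(P)@E[:3,:3].T+E[:3,3];u=c@p['K'].T
    return u[:,:2]/u[:,2:]
def cab(v,P):
    c,s=np.cos(v[2]),np.sin(v[2]);P=np.atleast_2d(np.array(P,float))
    return np.c_[v[0]+c*P[:,0]-s*P[:,1],v[1]+s*P[:,0]+c*P[:,1],P[:,2]]
E
python3 - <<'E'
from h import *
# rim corners: cabinet (-110,-140),(-110,140); top & side pixels; -x rim
P=[[-.11,-.14,.1],[-.11,.14,.1],[-.11,-.14,.1],[-.11,.14,.1]]
N=['top','top','side','side'];U=np.array([[314,129],[336,251],[331,239],[212,304]],float)
f=lambda v:np.concatenate([proj(n,cab(v,p))[0]-u for n,p,u in zip(N,P,U)])
r=least_squares(f,[.52,.1,1.7]);print(r.x,r.fun.round(1))
v=r.x
k=[[x,-.104,.147] for x in (-.02,0,.02)]
print(cab(v,k),proj('top',cab(v,k)),proj('side',cab(v,k)))
a=cv2.imread('pics/top0.png')
pts=[[-.11,-.14,.1],[-.11,.14,.1],[.11,.14,.1],[.11,-.14,.1]]
cv2.polylines(a,[proj('top',cab(v,pts)).round().astype(int)],True,(0,0,255))
b=cv2.imread('pics/side0.png')
cv2.polylines(b,[proj('side',cab(v,pts)).round().astype(int)],True,(0,0,255))
t=cv2.resize(a[110:310,170:370],(400,400)),cv2.resize(b[80:330,120:370],(400,400))
cv2.imwrite('pics/fit.png',np.hstack(t))
E
```

```text
[0.54356062 0.06476876 1.69763511] [-0.  -0.5 -2.3  4.3  1.5 -2.   2.3  1.7]
[[0.64925514 0.05808531 0.147     ]
 [0.64672516 0.07792465 0.147     ]
 [0.64419518 0.09776398 0.147     ]] [[277.02919057 148.4152352 ]
 [267.55161935 149.84158364]
 [258.06895693 151.2686983 ]] [[290.99725247 203.01696607]
 [284.78414752 198.04180347]
 [278.74579852 193.20657723]]
```

View pics/fit.png

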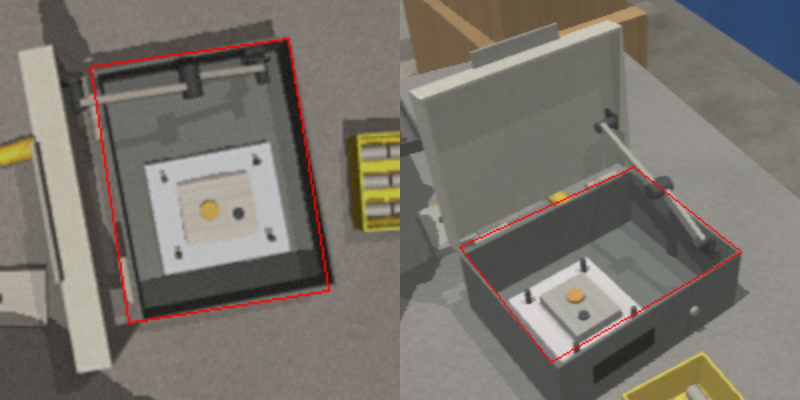

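The fit is within about 3 mm; the fit overlay shows the knuckle at crop (192,79), so cabinet x ≈ +3 mm and the world position is about (0.646, 0.081). I'll rise, turn and travel over the hood with the fingers shut.

arm_command(rows=[[[0,0,0,0.9,0.5],[0,0,0,0.9,0.5],[0,0,0,0.9,0.5],[0,0,0,0.9,0.5],[0,0.55,-0.68,0,0.5],[0,0.55,-0.68,0,0.5],[0,0.55,-0.68,0,0.5],[0,0.55,-0.68,0,0.5],[0,0.55,-0.68,0,0.5],[0,0.55,-0.68,0,0.5]]], newtons=40)

```text
t: 1.35
eef_pos: [0.382, 0.4032, 0.4469]
tool_rot: [-0.0, -0.063, 0.998, -0.0]
contact_force: [0.3, 0.2, 0.1]
gripper_width: -0.001
grasp_force: 0.0
```

arm_command(rows=[[[0,0.55,-0.68,0,0],[0,0.55,-0.68,0,0],[0,0.55,-0.68,0,0],[0,0.55,-0.68,0,0],[0,0.55,-0.68,0,0],[0,0.55,-0.68,0,0],[0,0.55,-0.68,0,0],[0,0.55,-0.68,0,0],[0,0,0,0,0],[0,0,0,0,0]]])

```text
t: 2.6
eef_pos: [0.6448, 0.0791, 0.4467]
tool_rot: [-0.001, -0.063, 0.998, 0.0]
contact_force: [-0.1, -1.0, 0.0]
gripper_width: -0.003
grasp_force: 0.0
```

arm_command(rows=[[[0,0,0,-0.8,0],[0,0,0,-0.8,0],[0,0,0,-0.8,0],[0,0,0,-0.8,0],[0,0,0,-0.7,0],[0,0,0,-0.5,0],[0,0,0,-0.1,0],[0,0,0,0,0],[0,0,0,0,0],[0,0,0,0,0]]])

```text
t: 3.85
eef_pos: [0.6459, 0.0787, 0.1787]
tool_rot: [0.001, -0.063, 0.998, 0.0]
contact_force: [0.7, 0.2, 0.4]
gripper_width: -0.004
grasp_force: 0.0
```

Run:
```python
from h import *
a=cams.read_camera('side')[:,:,::-1];b=cams.read_camera('top')[:,:,::-1];o=get_obs()
print(o['eef_pos'],proj('side',o['eef_pos']),proj('top',o['eef_pos']))
cv2.imwrite('pics/a1.png',np.hstack([cv2.resize(a[80:280,180:380],(400,400)),cv2.resize(b[60:260,150:350],(400,400))]))
```

```text
[0.64555591 0.07853715 0.17812749] [[284.64559852 186.16910679]] [[267.79052483 148.72889601]]
```

View pics/a1.png

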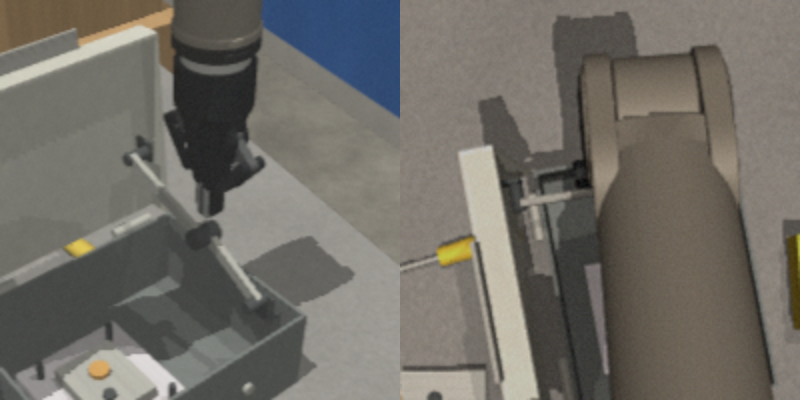

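Tip at crop (209,212), directly above the barrel at (203,235). I'll press down slowly, drifting +y with the knuckle.

arm_command(rows=[[[0,0,0.02,-0.15,0],[0,0,0.01,-0.12,0],[0,0,0.01,-0.08,0],[0,0,0.02,-0.08,0],[0,0,0.02,-0.08,0],[0,0,0.02,-0.08,0],[0,0,0.02,-0.08,0],[0,0,0.02,-0.08,0],[0,0,0,-0.03,0],[0,0,0,0,0]]])

```text
t: 5.2
eef_pos: [0.6448, 0.0857, 0.1306]
tool_rot: [-0.0, -0.062, 0.998, -0.001]
contact_force: [-3.1, -1.3, 4.4]
gripper_width: -0.004
grasp_force: 2.8
```

Run:
```python
from h import *
a=cams.read_camera('side')[:,:,::-1];o=get_obs()
print(o['eef_pos'],o['contact_force'])
cv2.imwrite('pics/a2.png',cv2.resize(a[60:280,130:380],(500,440)))
```

```text
[0.64484293 0.08570742 0.13058436] [-3.6424561  -1.71749648  5.07505347]
```

View pics/a2.png

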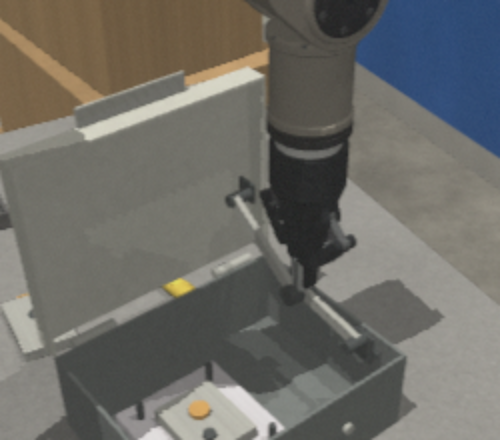

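The stay is clearly bent at the knuckle and the hood is still up. Next I rise clear and cross over the hood to its outer side.

arm_command(rows=[[[0,0,-0.05,0.3,0],[0,0,-0.1,0.7,0],[0,0,-0.05,0.85,0],[0,0,0,0.85,0],[0,0,0,0.85,0],[0,0,0,0.85,0],[0,0,0,0.8,0],[0,0,0,0,0],[0,-0.4,0.65,0,0],[0,-0.4,0.65,0,0]]])

```text
t: 6.5
eef_pos: [0.5966, 0.153, 0.442]
tool_rot: [-0.0, -0.062, 0.998, -0.0]
contact_force: [0.3, -0.5, 0.6]
gripper_width: -0.001
grasp_force: 0.0
```

arm_command(rows=[[[0,-0.4,0.65,0,0],[0,-0.4,0.65,0,0],[0,-0.4,0.65,0,0],[0,-0.18,0.5,0,0],[0,0,0,-0.6,0],[0,0,0,-0.7,0],[0,0,0,-0.6,0],[0,0,0,-0.3,0],[0,0,0,0,0],[0,0,0,0,0]]])

```text
t: 7.75
eef_pos: [0.5152, 0.3002, 0.3121]
tool_rot: [0.001, -0.062, 0.998, 0.001]
contact_force: [-0.4, -0.0, -0.1]
gripper_width: 0.004
grasp_force: 0.0
```

Run:
```python
from h import *
a=cams.read_camera('side')[:,:,::-1];b=cams.read_camera('top')[:,:,::-1];o=get_obs()
print(o['eef_pos'],o['contact_force'])
cv2.imwrite('pics/a3.png',np.hstack([cv2.resize(a[20:280,100:360],(400,400)),cv2.resize(b[60:310,120:370],(400,400))]))
```

```text
[0.51513687 0.30030879 0.31214409] [0.00397093 0.88516615 0.26614761]
```

View pics/a3.png

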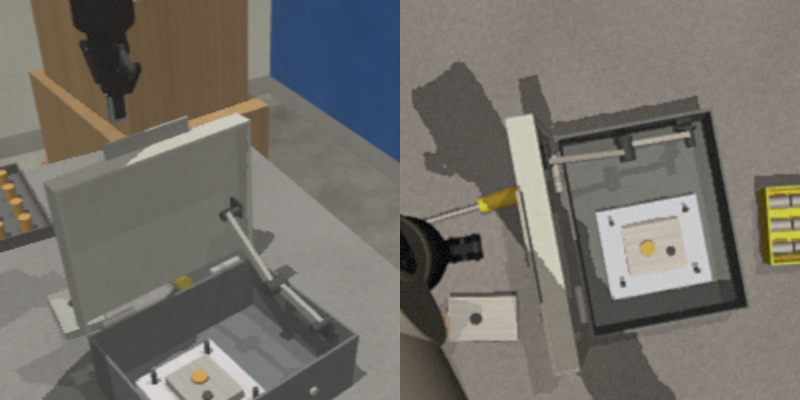

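The hood stays up at about 1.5–1.6 rad and the tip stands clear behind it at side crop (118,110). I'll approach to contact while computing the arc.

arm_command(rows=[[[0,0.02,-0.15,-0.05,0],[0,0.02,-0.15,-0.05,0],[0,0.02,-0.15,-0.05,0],[0,0.02,-0.12,-0.03,0],[0,0.02,-0.12,0,0],[0,0.02,-0.12,0,0],[0,0.02,-0.12,0,0],[0,0.01,-0.12,0,0],[0,0.01,-0.12,0,0],[0,0,0,0,0]]])

```text
t: 9.1
eef_pos: [0.5241, 0.2289, 0.2998]
tool_rot: [0.0, -0.062, 0.998, -0.0]
contact_force: [-0.3, 0.4, -0.4]
gripper_width: -0.001
grasp_force: 0.0
```

Run:
```python
from h import *
o=get_obs();print(o['eef_pos'],o['contact_force'])
v=[.5436,.0648,1.6976];s,w=.205,.011;pr=None
for th in np.r_[1.5:-.01:-.1]:
    P=cab(v,[.11-s*np.cos(th)+.03*np.sin(th)+w,0,.1+s*np.sin(th)+.03*np.cos(th)])[0]
    print(th.round(2),P.round(3),'' if pr is None else ((P-pr)/.06).round(3));pr=P
```

```text
[0.52413275 0.22888513 0.29980997] [-0.27154329  0.40654829 -0.4147851 ]
1.5 [0.526 0.2   0.307] 
1.4 [0.529 0.18  0.307] [ 0.044 -0.342  0.008]
1.3 [0.532 0.159 0.306] [ 0.044 -0.341 -0.026]
1.2 [0.534 0.139 0.302] [ 0.043 -0.337 -0.06 ]
1.1 [0.537 0.119 0.296] [ 0.042 -0.329 -0.094]
1.0 [0.539 0.1   0.289] [ 0.041 -0.319 -0.127]
0.9 [0.541 0.082 0.279] [ 0.039 -0.304 -0.158]
0.8 [0.544 0.064 0.268] [ 0.037 -0.287 -0.188]
0.7 [0.546 0.048 0.255] [ 0.034 -0.267 -0.216]
0.6 [0.548 0.034 0.241] [ 0.031 -0.244 -0.242]
0.5 [0.549 0.021 0.225] [ 0.028 -0.219 -0.265]
0.4 [0.551 0.009 0.207] [ 0.024 -0.192 -0.286]
0.3 [ 0.552 -0.001  0.189] [ 0.021 -0.163 -0.304]
0.2 [ 0.553 -0.009  0.17 ] [ 0.017 -0.132 -0.319]
0.1 [ 0.554 -0.015  0.15 ] [ 0.013 -0.1   -0.33 ]
-0.0 [ 0.554 -0.019  0.13 ] [ 0.008 -0.066 -0.339]
```

arm_command(rows=[[[0,0.01,-0.12,0,0],[0,0.02,-0.12,0,0],[0,0.01,-0.12,0,0],[0,0.02,-0.12,0,0],[0,0.01,-0.12,0,0],[0,0.02,-0.12,0,0],[0,0.01,-0.12,0,0],[0,0.02,-0.12,0,0],[0,0.01,-0.12,0,0],[0,0,-0.12,0,0]]])

```text
t: 10.35
eef_pos: [0.5331, 0.1596, 0.3009]
tool_rot: [0.002, -0.063, 0.998, 0.002]
contact_force: [2.3, 4.9, 0.9]
gripper_width: -0.001
grasp_force: 2.4
```

Contact at about 5 N, as predicted. I'll follow the arc.

arm_command(rows=[[[0,0.02,-0.17,-0.01,0],[0,0.02,-0.17,-0.02,0],[0,0.02,-0.165,-0.045,0],[0,0.02,-0.165,-0.045,0],[0,0.02,-0.16,-0.06,0],[0,0.02,-0.16,-0.06,0],[0,0.02,-0.15,-0.08,0],[0,0.02,-0.15,-0.08,0],[0,0.02,-0.145,-0.095,0],[0,0.02,-0.145,-0.095,0]]])

```text
t: 11.6
eef_pos: [0.5438, 0.0619, 0.2639]
tool_rot: [-0.0, -0.062, 0.998, -0.0]
contact_force: [1.9, 1.9, 4.3]
gripper_width: -0.003
grasp_force: 2.0
```

arm_command(rows=[[[0,0.02,-0.13,-0.11,0],[0,0.02,-0.13,-0.11,0],[0,0.02,-0.12,-0.12,0],[0,0.02,-0.12,-0.12,0],[0,0.01,-0.11,-0.13,0],[0,0.01,-0.11,-0.13,0],[0,0.01,-0.1,-0.14,0],[0,0.01,-0.1,-0.14,0],[0,0.01,-0.05,-0.08,0],[0,0,-0.03,-0.07,0]]])

```text
t: 12.85
eef_pos: [0.5514, 0.0026, 0.1949]
tool_rot: [-0.0, -0.063, 0.998, -0.0]
contact_force: [1.1, -0.4, 2.4]
gripper_width: -0.003
grasp_force: 1.3
```

arm_command(rows=[[[0,0.01,-0.05,-0.1,0],[0,0.01,-0.05,-0.1,0],[0,0.01,-0.04,-0.1,0],[0,0,-0.04,-0.1,0],[0,0,-0.03,-0.1,0],[0,0,-0.03,-0.1,0],[0,0,-0.03,-0.1,0],[0,0,-0.03,-0.1,0],[0,0,-0.02,-0.1,0],[0,0,0,0,0]]])

```text
t: 14.1
eef_pos: [0.5524, -0.0162, 0.1404]
tool_rot: [-0.001, -0.063, 0.998, 0.0]
contact_force: [-0.3, -0.3, -0.8]
gripper_width: 0.002
grasp_force: 0.0
```

arm_command(rows=[[[0,0,0,-0.04,0],[0,0,0,-0.04,0],[0,0,0,-0.04,0],[0,0,0,-0.03,0],[0,0,0,-0.03,0],[0,0,0,-0.02,0],[0,0,0,0,0],[0,0,0,0,0],[0,0,0,0,0],[0,0,0,0,0]]])

```text
t: 15.35
eef_pos: [0.5536, -0.0164, 0.13]
tool_rot: [0.0, -0.062, 0.998, 0.0]
contact_force: [-2.8, -1.1, 8.4]
gripper_width: -0.0
grasp_force: 4.6
```

Run:
```python
from h import *
a=cams.read_camera('side')[:,:,::-1];o=get_obs()
print(o['eef_pos'],o['contact_force'])
cv2.imwrite('pics/a4.png',cv2.resize(a[100:350,130:380],(500,500)))
```

```text
[ 0.55353885 -0.01642959  0.13006397] [-3.90195768 -1.67094952  8.66558197]
```

View pics/a4.png

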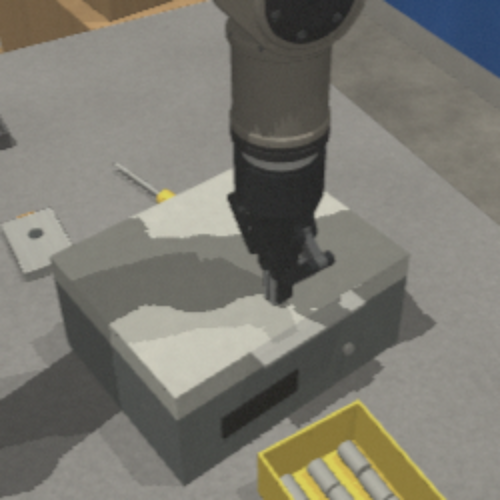

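The hood sits flush on the cabinet (lip at crop (300,325)) and the tip is at the shut height of 130 mm. I'll make a brief firm press to confirm, then retreat.

arm_command(rows=[[[0,0,0,-0.03,0],[0,0,0,0,0],[0,0,0,0,0],[0,0,0,0,0],[0,0,0,0,0],[0,0,0,0,0],[0,0,0,0,0],[0,0,0,0,0],[0,0,0,0,0],[0,0,0,0,0]]])

```text
t: 16.65
eef_pos: [0.5536, -0.0165, 0.1299]
tool_rot: [0.0, -0.062, 0.998, 0.001]
contact_force: [-8.9, -1.6, 25.2]
gripper_width: 0.002
grasp_force: 12.6
```

arm_command(rows=[[[0,0,0,0.1,0],[0,0,0,0.3,0],[0,0,0,0.5,0],[0,0,0,0.6,0],[0,0,0,0.6,0],[0,0,0,0.5,0],[0,0,0,0,0],[0,0,0,0,0],[0,0,0,0,0],[0,0,0,0,0]]])

```text
t: 17.9
eef_pos: [0.5529, -0.0163, 0.2827]
tool_rot: [-0.001, -0.063, 0.998, -0.0]
contact_force: [-0.8, -0.2, 0.9]
gripper_width: -0.003
grasp_force: 0.0
```

Run:
```python
from h import *
a=cams.read_camera('side')[:,:,::-1];o=get_obs()
print(o['eef_pos'],o['contact_force'])
v=[.5436,.0648,1.6976]
P=[[-.11,-.14,.13],[-.11,.14,.13],[.11,.14,.13],[.11,-.14,.13]]
a=cv2.resize(a,None,fx=2,fy=2)
cv2.polylines(a,[(2*proj('side',cab(v,P))).round().astype(int)],True,(0,0,255))
cv2.imwrite('pics/a5.png',a[200:700,260:760])
```

```text
[ 0.55303187 -0.01632332  0.28282094] [-0.73694224  0.16879695  0.58459445]
```

View pics/a5.png

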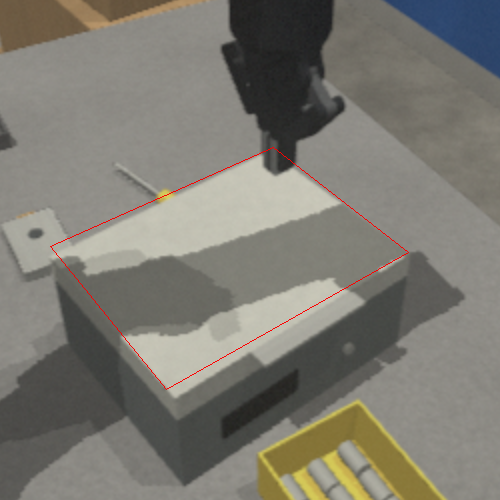

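The hood matches the predicted shut outline (the offset is within the fit error), it took 25 N without moving, and the arm is clear.

```bash
python3 -c "
from station import job
print(job.hand_in())"
```

```text
the job is handed in; nothing more can be done
None
```

I broke the stay with the hood up, lowered the hood gently until it was shut, backed the arm off and handed the job in at about 18 s; the hand-in gave no verdict.

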